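# Unclip the pump's intake grille and lay it in the ultrasonic bath

### The job

The vacuum pump's intake grille is due for cleaning. Squeeze its snap tab inward to unclip it, lift it off and lay it down on the bench mat; then take it again by its pull handle, because the tab grip leaves no room for fingers in the bath, and lower it gently, right way up, flat onto the floor of the ultrasonic bath's basket and let go. Do not drop it in, and leave the three pieces of glassware beyond the mat standing where they are.

Things in the scene. Friction and masses are not known exactly. Their poses are not given: they have to be found in the camera images.
- grille_mid (a point): Middle of the grey slotted plastic intake grille: flat panel 183 (x -88 to +95) x 90 x 6 mm; this point is 3 mm below its top face. x runs from the tab end to the lug end, z out of its face. At first it is clipped into the pump's top, face flush. 4 mm ribs beneath are its feet: laid down, this point is 7 mm above what it lies on. 0.14 to 0.26 kg, centre of mass near x -5.
- grille_pinch (a point): Grille: midway between the outer faces of snap tab and thumb rib, 14 mm above the panel's top face, x -75. Both are upright plates 40 mm wide (y), 28 mm tall above the face. Tab's outer face x -95, rib's far face x -55: 40 mm over both, 29 mm when the tab is fully in. Fingers go outside both and close along x; 35 mm free between rib and handle, flat pump top outside the tab.
- snap_tab (a joint): How far the tab is pressed inward (+x, towards the rib), m: 0 at rest, 0.011 fully in. A spring: 1.5 N to start, 10 N fully in. At rest a barb at its foot (out to x -100) catches 4 mm under the pump's rim, with 1 mm of play; the barb is free of the rim beyond 0.005. Squeeze it fully in before lifting.
- grille_lugs (a point): Grille: middle of its lug end, underside (x +96). Two stiff lugs here reach to x +99, 3 mm under the pump's rim. With the tab fully in, swing the tab end up 10 to 15 degrees about this point, then draw the grille 10 mm or more towards its tab end and up; or keep it level, draw it 5 mm (4 to 6) towards the tab end to free the lugs and lift it straight.
- grille_handle (a point): Grille: middle of the bar of its bridge-shaped pull handle, on the centre line at x +10, 23 mm above the panel's top face. Bar 60 mm long along x, 12 mm thick (y), 14 mm deep, its top 30 mm above the face; 16 mm open below it. Overall the grille is 199 mm long (x -100 to +99, barb to lugs).
- pump_seat (a point): Where the grille's middle lies when clipped in: middle of the opening in the top of the vacuum pump, a fixed light grey cabinet with a round gauge on one end, 290 (x) x 170 x 130 mm with a flat top; this point is 3 mm below the top. x towards the lug end.
- basket_floor (a point): Middle of the floor of the wire basket in the ultrasonic bath, a fixed off-white box 280 (x) x 180 x 150 mm with a steel tank. Inside, the basket is 216 mm along x and 116 mm along y, walls upright with a flared rim; the bath's rim is 72 mm above this point, and folded basket grips at both x ends stand 5 mm above the rim.
- mat_top (a point): Centre of the top face of the light grey bench mat, 260 (x) x 170 (y) x 2 mm, fixed flat on the bench between pump and bath and kept clear.
- conical: Bystander at the far end of the mat: stoppered conical flask, 86 mm across, 150 mm tall; origin at its underside. Not to be disturbed.
- beaker: Bystander at the far end of the mat: glass beaker, 72 mm across, 90 mm tall; origin at its underside. Not to be disturbed.
- volflask: Bystander at the far end of the mat: volumetric flask with stopper, 72 mm across, 185 mm tall; origin at its underside. Not to be disturbed.
There are look-alikes about, which are no part of the job. What is shaped like the part that bears grille_mid but black is not meant.

How it is judged:
By the outcome, as a careful person would: the job done as asked, in the order asked, and still so for the second after the job is handed in, with the robot touching nothing.
It also fails if it takes over 61 s, if anything falls off the work surface, if the arm or the gripper's body presses on something with over 40 N, if the wrist force passes 120 N, or if a joint passes its speed limit or range.

### The arm

A 6-joint arm with a two-finger parallel gripper is mounted at the origin on the work surface. World frame = base frame: x ahead of the robot, y to its left, z up, the work surface at z = 0. Lengths are in m, angles in rad, forces in N, time in s.
With the tool pointing down it reaches from about 0.375 to 0.9 m from the base axis. Payload 3.1 kg.
Tool frame: the origin (TCP) lies between the finger pads; the fingertips stand 19 mm ahead of it and the grasp point (between the pads) is the TCP; z points along the fingers, y is the direction in which the jaws open and shut (so a half turn about z gives the same grasp; the last joint's range is limited). The gripper opens to 85 mm and grips with 20 to 120 N. Pads are 22 mm wide; open, the fingers measure 114 mm over their backs; the gripper's body (76 mm by 85 mm) begins 54 mm behind the grasp point. The pads swing forward as they close: fully open they stand 13 mm farther back than shut.
Start: joints at [-1.454, 0.527, 1.433, -0, 1.181, -0.178], TCP at [0.182, -0.598, 0.25] pointing down, gripper open.
Joint ranges: [-3.08, 3.08], [-0.75, 2.2], [0.22, 2.44], [-1.43, 4.57], [0, 2.65], [-2.85, 2.85]. Speed limits (rad/s): [2.79, 2.79, 3.14, 3.14, 3.14, 3.14].

### API

Orientations are given as a unit quaternion [x, y, z, w].
In Python, from station import manip, optics, job gives the robot as it stands.
- The arm moves only by the shell command python3 -m inch 'ROWS' [OPENING] [FORCE]. ROWS is JSON, one flat list of numbers, 4 for each row, row after row: the shift along the world's x, y, z in cm, then the turn about the world's z in rad. A call has 1 to 20 rows; each row shifts and turns the commanded pose from where the row before left it; what a row does not reach is not made up. A row lasts 1/8 s, in which the tool goes at most 62.5 mm and 10.7 degrees, less where a joint would pass 70% of its speed; a pose out of reach is approached as far as the arm can. A call with a gripper value outside its range is refused whole. OPENING is the opening in per cent of the stroke, from 0 (shut) to 100 (fully open), set as the call begins (- or left out, the last holds). The fingers move at their own pace and stop on an object; FORCE is the grip in N (left out, the last holds). Time passes only in rows, so rows that do not move let the fingers close. It gives the time, the measured TCP pose, the force and the opening at its end, in the units of the state.
- manip.sense(): the state, without advancing time (a new reading comes with each control period).
- optics.snapshot(name): name is "scene" or "top" or "wrist"; returns (picture, depth): 400x640x3 uint8, red, green, blue; 400x640 float32, m along the optical axis (not along the pixel's ray), 0 where there is no reading.
- optics.camera_model(name): a dict with "mtx" (3x3 intrinsics, pixels), "camera_from_world" (4x4, takes a point from world to camera coordinates); the wrist camera has in their place "tool_from_camera" (4x4, takes a point from camera to tool coordinates, whose origin is the TCP and whose axes are the flange's). Camera axes: x right, y up, looking along -z (the intrinsics and any distortion apply to the point x, -y, -z); pixel columns grow to the right and rows downward; lengths in m; the calibration is good to about 2 mm. A picture is of the moment at which its call begins: read the wrist's pose just before it. camera_model takes no time and is no camera call.
- job.sign_off(): hands the job in, once; it reports no verdict.
The state is a dict: "t": time; "q": joint angles; "qd": joint speeds; "tau": joint torques, N m; "tcp_pos": TCP position; "tool_rot": TCP orientation; "force": force on the tool from outside, world axes, zero at the start; "ft_torque": the same for the moment, N m; "finger_gap": opening from 0.0 (shut) to 1.0 (fully open).
Only numpy, scipy, OpenCV 4.12 (cv2) and the standard library are available. Lean on these libraries where they do the work, as an engineer would, in place of code of your own. Each camera call takes 0.05 s, during which the arm holds its last target.

## Working session

There is one attempt and no reset: what is moved stays moved. The work goes in short steps, Python scripts to look and compute and a shell command to move; the robot and the scene stay as the last step left them, time stands still between calls to the robot, and variables do not carry over. Pictures are saved under pics/ and viewed, and the job is handed in when it is done.

```bash
ls; mkdir -p pics; python3 - <<'E'
from station import manip, optics, job
import cv2,numpy as np
print(manip.sense())
for n in ["scene","top","wrist"]:
    p,d=optics.snapshot(n)
    cv2.imwrite(f"pics/{n}0.png",p[:,:,::-1]); np.save(f"pics/{n}0.npy",d)
    print(n,optics.camera_model(n))
E
```

```text
pics
{'t': 0.0, 'q': array([-1.45450109e+00,  5.28480228e-01,  1.43394816e+00, -9.15762920e-06,
        1.18141361e+00, -1.78487581e-01]), 'qd': array([ 0.00074841, -0.00043427, -0.00162721,  0.00019416,  0.00029162,
       -0.00158228]), 'tau': array([ 1.47339539e-03, -4.42339897e+01, -1.78026956e+01, -1.78481073e-04,
        8.29790777e-03,  5.80017826e-06]), 'tcp_pos': array([ 0.18153285, -0.59732012,  0.24931037]), 'tool_rot': array([ 9.89156655e-01,  1.46859957e-01,  3.07353107e-05, -1.12426017e-03]), 'force': array([-0.18070717, -0.2845585 , -0.47843973]), 'ft_torque': array([-0.00868078, -0.03562485, -0.00042606]), 'finger_gap': 1.0006918842072368}
scene {'mtx': array([[466.87728365,   0.        , 319.88707617],
       [  0.        , 466.87728365, 197.95650652],
       [  0.        ,   0.        ,   1.        ]]), 'camera_from_world': array([[ 0.816216  ,  0.57763479, -0.01137965, -0.56011971],
       [-0.38721676,  0.5615552 ,  0.73124478,  0.08884908],
       [ 0.42878273, -0.5924473 ,  0.68202021, -1.93809551],
       [ 0.        ,  0.        ,  0.        ,  1.        ]])}

[... 264 characters left out ...]
3919,  0.01177928,  0.11287662, -0.61983236],
       [-0.11274222, -0.01151173,  0.99355758, -1.30629863],
       [ 0.        ,  0.        ,  0.        ,  1.        ]])}
wrist {'mtx': array([[344.41487714,   0.        , 321.43682342],
       [  0.        , 344.41487714, 199.69033549],
       [  0.        ,   0.        ,   1.        ]]), 'tool_from_camera': array([[ 1.45758346e-03,  9.61861309e-01,  2.73533722e-01,
         6.83521351e-02],
       [ 9.99998594e-01, -1.17527483e-03, -1.19594041e-03,
         1.53627196e-03],
       [-8.28851513e-04,  2.73535080e-01, -9.61861670e-01,
        -1.22847927e-01],
       [ 0.00000000e+00,  0.00000000e+00,  0.00000000e+00,
         1.00000000e+00]])}
```

View pics/scene0.png

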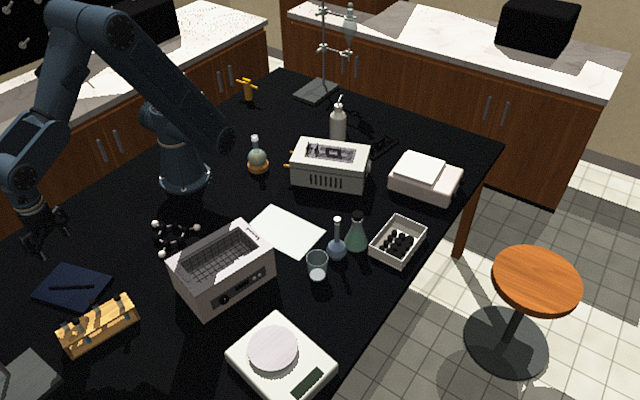

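View pics/top0.png

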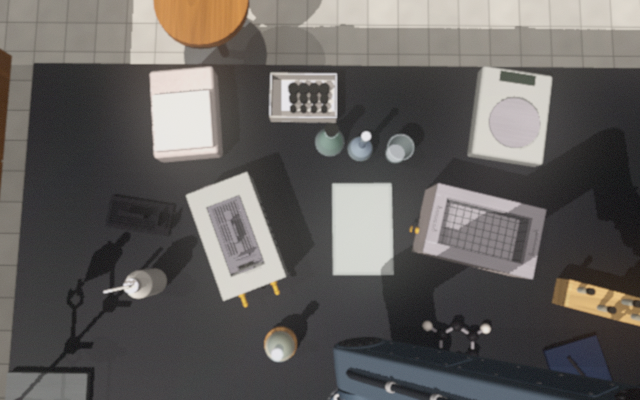

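View pics/wrist0.png

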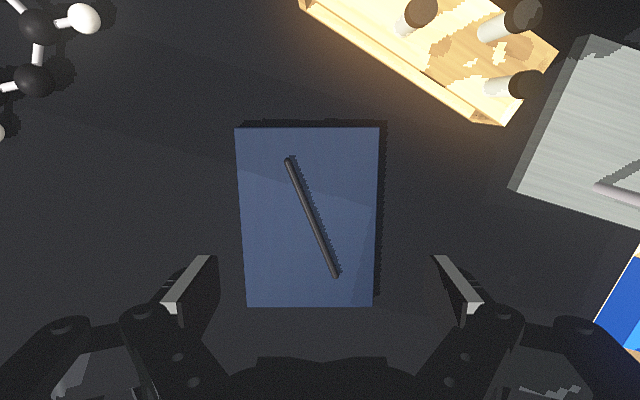

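```bash
cat > h.py <<'E'
import numpy as np,cv2
from scipy.spatial.transform import Rotation as R
from station import optics,manip
def cam(name,s=None):
    m=optics.camera_model(name)
    K=m["mtx"]
    if name=="wrist":
        T=np.eye(4);T[:3,:3]=R.from_quat(s["tool_rot"]).as_matrix();T[:3,3]=s["tcp_pos"]
        W=T@m["tool_from_camera"]
    else: W=np.linalg.inv(m["camera_from_world"])
    return K,W
def ray(KW,uv):
    K,W=KW
    uv=np.atleast_2d(np.array(uv,float))
    d=np.c_[(uv[:,0]-K[0,2])/K[0,0],-(uv[:,1]-K[1,2])/K[1,1],-np.ones(len(uv))]
    return W[:3,3],d@W[:3,:3].T
def onz(KW,uv,z):
    o,d=ray(KW,uv); return o+d*((z-o[2])/d[:,2])[:,None]
def proj(KW,P):
    K,W=KW;P=np.atleast_2d(P);c=(P-W[:3,3])@W[:3,:3]
    return np.c_[K[0,2]+K[0,0]*c[:,0]/-c[:,2],K[1,2]-K[1,1]*c[:,1]/-c[:,2]]
def cloud(KW,D):
    v,u=np.mgrid[:D.shape[0],:D.shape[1]]
    o,d=ray(KW,np.c_[u.ravel(),v.ravel()])
    return (o+d*D.reshape(-1,1)).reshape(*D.shape,3)
E
python3 - <<'E'
from h import *
p=cv2.imread("pics/top0.png")
a=cv2.resize(p[160:310,180:300],None,fx=4,fy=4,interpolation=cv2.INTER_CUBIC)
b=cv2.resize(p[160:310,400:560],None,fx=4,fy=4,interpolation=cv2.INTER_CUBIC)
cv2.imwrite("pics/a.png",a);cv2.imwrite("pics/b.png",b)
KW=cam("top")
print(onz(KW,[[188,186],[250,174],[286,278],[223,300]],0.13))
print(onz(KW,[[332,183],[391,183],[393,275],[332,275]],0.002))
print(onz(KW,[[438,186],[547,206],[534,277],[424,250]],0.15))
C=cloud(KW,np.load("pics/top0.npy"))
for u,v in [(200,200),(362,230),(480,232),(435,220)]: print(C[v,u])
E
```

```text
[[0.62529794 0.46374456 0.13      ]
 [0.65889558 0.30218088 0.13      ]
 [0.39129528 0.20290934 0.13      ]
 [0.3338617  0.36232288 0.13      ]]
[[ 0.65524277  0.08233098  0.002     ]
 [ 0.6572127  -0.08727324  0.002     ]
 [ 0.39593952 -0.09119395  0.002     ]
 [ 0.39361432  0.08040134  0.002     ]]
[[ 0.63023351 -0.18330533  0.15      ]
 [ 0.58216973 -0.45877154  0.15      ]
 [ 0.40342801 -0.41874974  0.15      ]
 [ 0.46695371 -0.1452284   0.15      ]]
[0.58874608 0.43054505 0.13131057]
[ 0.52123775 -0.00398043  0.00223509]
[ 0.51707187 -0.31414104  0.07228742]
[ 0.54251218 -0.17208084  0.15828022]
```

View pics/a.png

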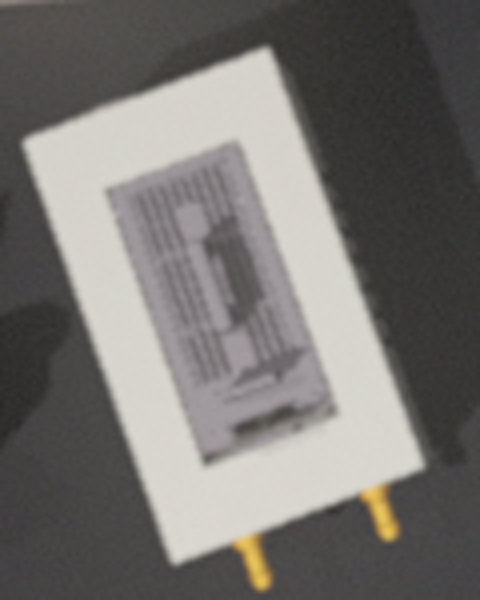

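View pics/b.png

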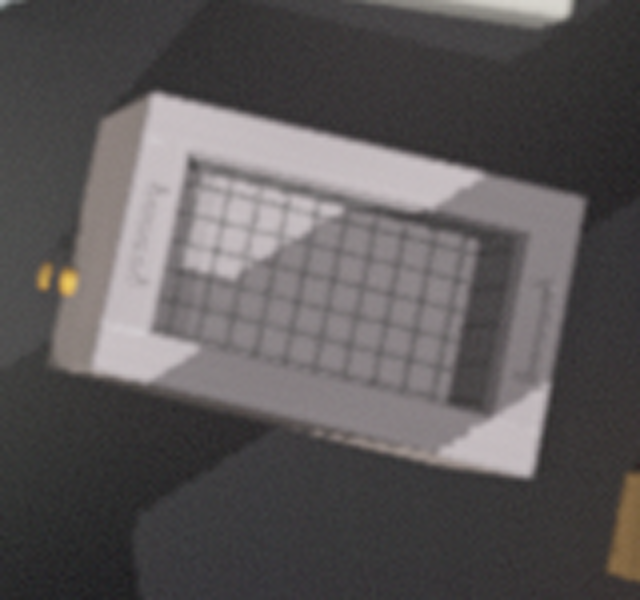

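```bash
python3 -m inch '[4.1,4.1,1.4,0.15,4.1,4.1,1.4,0.15,4.1,4.1,1.4,0.15,4.1,4.1,1.4,0.15,4.1,4.1,1.4,0.15,4.1,4.1,1.4,0.15,4.1,4.1,1.4,0.15,0,0,0,0]' 66 60
python3 - <<'E'
from h import *
import pickle
s=manip.sense();p,d=optics.snapshot("wrist");cv2.imwrite("pics/w1.png",p[:,:,::-1]);pickle.dump((s,p,d),open("w1.pkl","wb"));print(s["tcp_pos"],s["tool_rot"])
E
```

```text
t: 1.15
tcp_pos: [0.4712, -0.3081, 0.3494]
tool_rot: [0.78, 0.625, 0.001, 0.001]
force: [-0.3, -1.0, 0.6]
finger_gap: 0.657
[ 0.47124836 -0.30806827  0.34939053] [7.80312216e-01 6.25388948e-01 6.18322566e-04 1.06189098e-03]
```

View pics/w1.png

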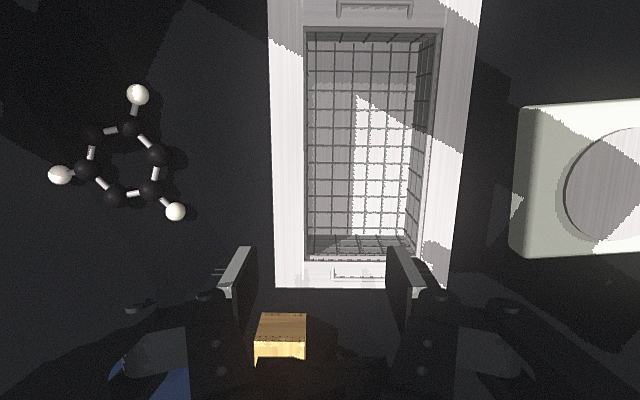

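```bash
python3 -m inch '[0,6,0,0.057,0,6,0,0.057,0,6,0,0.057,0,6,0,0.057,0,6,0,0.057,0,6,0,0.057,0,6,0,0.057,0,6,0,0.057,0,6,-1,0.057,0,6,-1,0.057,0,0,0,0]'
python3 - <<'E'
from h import *
import pickle
s=manip.sense();p,d=optics.snapshot("wrist");cv2.imwrite("pics/w2.png",p[:,:,::-1]);pickle.dump((s,p,d),open("w2.pkl","wb"));print(s["tcp_pos"],s["tool_rot"])
E
```

```text
t: 2.58
tcp_pos: [0.468, 0.2908, 0.3265]
tool_rot: [0.574, 0.819, -0.001, -0.001]
force: [-0.1, -0.2, 0.7]
finger_gap: 0.658
[0.46796142 0.29080183 0.32645552] [ 0.57440997  0.81856641 -0.00112232 -0.00097542]
```

View pics/w2.png

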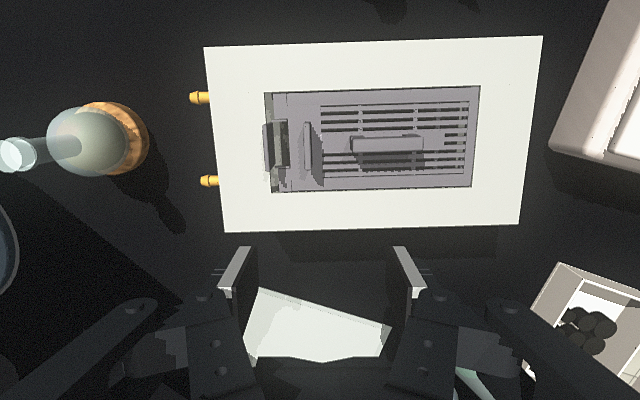

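```bash
python3 - <<'E'
from h import *
import pickle
s,p,d=pickle.load(open("w2.pkl","rb"))
KW=cam("wrist",s)
C=cloud(KW,d)
g=p.min(2)
m=((g>190)*255).astype(np.uint8); 
cs,_=cv2.findContours(m,cv2.RETR_CCOMP,cv2.CHAIN_APPROX_NONE)
for c in cs:
    if cv2.contourArea(c)>5000:
        r=cv2.minAreaRect(c); b=cv2.approxPolyDP(c,8,True)[:,0]
        P=onz(KW,b,0.13); print(cv2.contourArea(c),b.tolist()); print(P[:,:2].round(4).tolist()); print(np.linalg.norm(np.diff(P,axis=0,append=P[:1]),axis=1))
for u,v in [(240,100),(500,150),(350,70),(380,145),(300,145),(308,145),(280,140),(268,140),(340,180)]: print(u,v,C[v,u].round(4),p[v,u])
z=cv2.resize(p[75:205,250:490],None,fx=3.2,fy=3.2,interpolation=cv2.INTER_CUBIC);cv2.imwrite("pics/w2z.png",z[:,:,::-1])
E
```

```text
6832.5 [[259, 287], [243, 336], [256, 358], [379, 354], [381, 324]]
[[0.4456, 0.1576], [0.4469, 0.0944], [0.4685, 0.0719], [0.5946, 0.1237], [0.5819, 0.1599]]
[0.06313628 0.0312696  0.13633832 0.03840731 0.13629153]
58494.5 [[542, 36], [204, 47], [225, 231], [517, 223]]
[[0.6008, 0.4681], [0.3334, 0.3619], [0.3956, 0.2055], [0.6628, 0.3118]]
[0.28768188 0.16834218 0.28755884 0.1681168 ]
21890.0 [[481, 85], [471, 188], [270, 192], [264, 91]]
[[0.5704, 0.4151], [0.6044, 0.3282], [0.4254, 0.2588], [0.3925, 0.3451]]
[0.09330338 0.1919575  0.09235966 0.19120558]
240 100 [0.3743 0.3304 0.1283] [236 236 228]
500 150 [0.6142 0.37   0.1282] [231 231 222]
350 70 [0.4577 0.3875 0.1283] [238 238 230]
380 145 [0.5016 0.3379 0.1586] [156 151 154]
300 145 [0.4379 0.311  0.13  ] [150 145 148]
308 145 [0.4448 0.3172 0.1582] [162 159 160]
280 140 [0.4167 0.3046 0.0986] [116 116 107]
268 140 [0.4112 0.3087 0.1519] [65 62 60]
340 180 [0.4845 0.2924 0.1281] [160 155 158]
```

View pics/w2z.png

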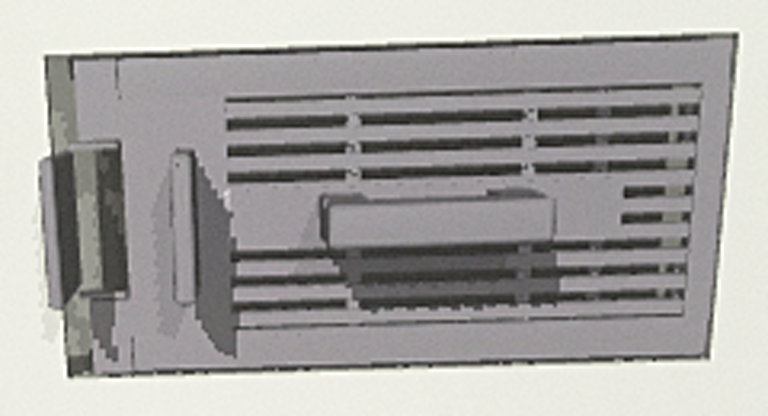

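```bash
python3 - <<'E'
from h import *
import pickle
s,p,d=pickle.load(open("w2.pkl","rb"))
KW=cam("wrist",s)
zz=lambda L:[(250+(a+.5)/3.2-.5,75+(b+.5)/3.2-.5) for a,b in L]
c=np.array([.4982,.3368]);y=.376;Rm=np.array([[np.cos(y),np.sin(y)],[-np.sin(y),np.cos(y)]])
def pr(L,z):
    P=onz(KW,zz(L),z)[:,:2]; print(z,((P-c)@Rm.T*1000).round(1).tolist())
pr([(325,197),(550,197),(555,247),(330,250)],.16)
pr([(172,152),(191,152),(195,302),(175,305)],.158)
pr([(40,160),(52,160),(65,308),(50,308)],.158)
pr([(738,34),(710,358),(70,376),(46,58),(75,58),(92,375)],.13)
P=cloud(KW,d)
E
```

```text
0.16 [[-20.7, 7.8], [37.6, 6.3], [39.6, -6.8], [-19.4, -6.0]]
0.158 [[-60.0, 20.2], [-55.1, 20.1], [-55.5, -19.2], [-60.9, -19.9]]
0.158 [[-94.2, 19.1], [-91.1, 19.0], [-90.4, -19.9], [-94.5, -19.8]]
0.13 [[95.3, 46.1], [96.0, -45.6], [-94.8, -46.0], [-95.4, 45.0], [-87.3, 44.8], [-88.2, -45.9]]
```

```bash
python3 - <<'E'
from h import *
import pickle
for f in ["w1.pkl","w2.pkl"]:
    s,p,d=pickle.load(open(f,"rb"))
    m=optics.camera_model("wrist");KW=(m["mtx"],m["tool_from_camera"])
    C=cloud(KW,d)
    for sl in [np.s_[240:330,205:262],np.s_[240:330,380:430]]:
        c=C[sl].reshape(-1,3);dd=d[sl].ravel()
        c=c[(dd>0)&(c[:,2]<.05)&(abs(c[:,0])<.02)]
        print(len(c),np.percentile(c,[1,50,99],axis=0).round(4).tolist())
E
```

```text
3611 [[-0.0115, -0.0421, -0.0519], [0.0091, -0.0299, -0.0159], [0.0159, -0.0223, 0.0133]]
3136 [[-0.0116, 0.0202, -0.0518], [0.0083, 0.0275, -0.0137], [0.016, 0.0397, 0.0136]]
3610 [[-0.0115, -0.0422, -0.0519], [0.0091, -0.0299, -0.0159], [0.016, -0.0224, 0.0135]]
3133 [[-0.0116, 0.0202, -0.0517], [0.0083, 0.0275, -0.0138], [0.0159, 0.0395, 0.014]]
```

```bash
python3 - <<'E'
from h import *
import pickle
s,p,d=pickle.load(open("w2.pkl","rb"))
m=optics.camera_model("wrist");KW=(m["mtx"],m["tool_from_camera"])
C=cloud(KW,d)
for v in range(248,325,8):
  for a,b in [(205,262),(380,430)]:
    c=C[v,a:b];c=c[(c[:,2]<.05)&(d[v,a:b]>0)]
    if len(c): 
        i=c[:,1].argmin();j=c[:,1].argmax();print(v,c[i].round(4),c[j].round(4))
E
```

```text
248 [ 0.0095 -0.0356  0.0088] [ 0.0072 -0.0291  0.0139]
248 [0.0075 0.0271 0.0134] [0.0093 0.0338 0.0094]
256 [ 0.0088 -0.0357  0.0026] [ 0.0043 -0.029   0.0122]
256 [0.0066 0.0269 0.0074] [0.0098 0.0336 0.0006]
264 [ 0.0054 -0.0427  0.0023] [ 0.0065 -0.029   0.0003]
264 [ 0.0098  0.0271 -0.0063] [0.0055 0.0408 0.0024]
272 [ 0.0056 -0.0425 -0.0048] [-0.0046 -0.029   0.0147]
272 [ 0.0037  0.027  -0.001 ] [ 0.006   0.0396 -0.0053]
280 [ 0.0052 -0.0427 -0.0101] [ 0.0103 -0.0289 -0.0193]
280 [ 0.0098  0.027  -0.0181] [ 0.0058  0.0379 -0.011 ]
288 [ 0.0101 -0.0372 -0.0241] [-0.0041 -0.0288  0.0003]
288 [ 0.0076  0.0268 -0.0196] [ 0.0106  0.0334 -0.0248]
296 [ 0.012  -0.0357 -0.0319] [-0.0051 -0.0288 -0.004 ]
296 [-0.004   0.0269 -0.0056] [ 0.0103  0.0321 -0.0289]
304 [ 0.0105 -0.0353 -0.0338] [ 0.0112 -0.0285 -0.0349]
304 [ 0.0107  0.0268 -0.034 ] [ 0.0107  0.0306 -0.034 ]
312 [ 0.0106 -0.0339 -0.038 ] [ 0.0107 -0.0268 -0.0381]
312 [ 0.0109  0.0248 -0.0383] [ 0.0102  0.0297 -0.0372]
320 [ 0.0097 -0.0332 -0.0403] [ 0.0156 -0.0222 -0.0488]
320 [ 0.0158  0.0202 -0.0488] [-0.0035  0.0278 -0.0215]
```

```bash
python3 -m inch '[-1.21,0.66,-4.5,0.01,-1.21,0.66,-4.5,0.01,-1.21,0.66,-4.0,0.01,0,0,0,0,0,0,0,0]'
python3 - <<'E'
from h import *
import pickle
s=manip.sense();p,d=optics.snapshot("wrist");cv2.imwrite("pics/w3.png",p[:,:,::-1]);pickle.dump((s,p,d),open("w3.pkl","wb"));print(s["tcp_pos"],s["tool_rot"],np.arctan2(s["tool_rot"][1],s["tool_rot"][0])*2-np.pi/2)
E
```

```text
t: 3.25
tcp_pos: [0.4344, 0.3078, 0.1997]
tool_rot: [0.564, 0.826, 0.001, 0.001]
force: [-0.8, -0.4, -0.1]
finger_gap: 0.661
[0.43438599 0.30784478 0.19969337] [0.56429929 0.82556905 0.00105185 0.00097629] 0.3716264322914502
```

View pics/w3.png

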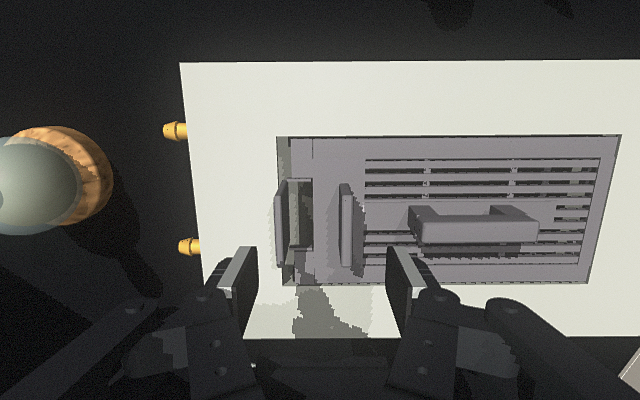

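```bash
python3 - <<'E'
from h import *
import pickle
s,p,d=pickle.load(open("w3.pkl","rb"))
s2=manip.sense();print(s2["tcp_pos"],s2["t"])
KW=cam("wrist",s)
c=np.array([.4982,.3368]);y=.376;Rm=np.array([[np.cos(y),np.sin(y)],[-np.sin(y),np.cos(y)]])
def pr(L,z):
    P=onz(KW,L,z)[:,:2]; print(z,((P-c)@Rm.T*1000).round(1).tolist())
pr([(408,207),(538,238),(422,244)],.16)
pr([(340,183),(350,183),(352,266),(342,266)],.158)
pr([(276,188),(274,266)],.158)
pr([(277,135),(620,135),(587,284),(283,286)],.13)
t=s2["tcp_pos"];print((Rm@(t[:2]-c))*1000)
# grille-frame target -> world delta cm
for X in (-71.5,):
    w=c+Rm.T@np.array([X,0])/1000; print((w-t[:2])*100)
z=cv2.resize(p[120:300,260:640],None,fx=2,fy=2);cv2.imwrite("pics/w3z.png",z[:,:,::-1])
E
```

```text
[0.43468213 0.30825703 0.20019514] 3.3
0.16 [[-28.1, 14.1], [39.1, -2.6], [-19.6, -5.7]]
0.158 [[-61.7, 25.9], [-56.8, 25.9], [-54.9, -18.9], [-60.1, -18.8]]
0.158 [[-93.2, 23.5], [-95.9, -18.7]]
0.13 [[-95.2, 46.7], [94.4, 46.1], [95.4, -46.1], [-95.0, -46.6]]
[-69.56162437  -3.22504232]
[-0.29872072  0.22879667]
```

View pics/w3z.png

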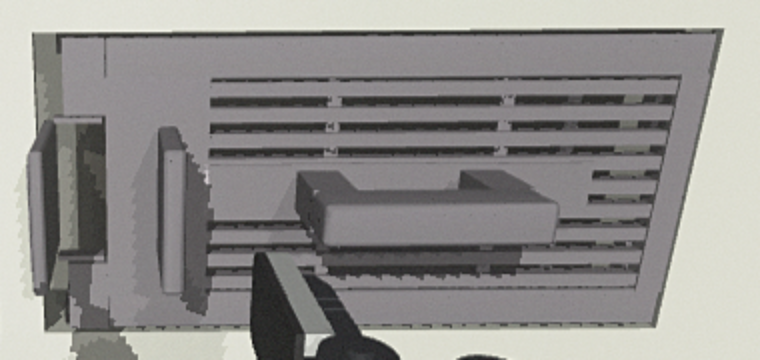

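```bash
python3 -m inch '[-0.3,0.23,0,0.004,0,0,0,0,0,0,-1.5,0,0,0,-1.5,0,0,0,-1.0,0,0,0,-0.9,0,0,0,0,0]'
python3 - <<'E'
from h import *
s=manip.sense();c=np.array([.4982,.3368]);y=.376;Rm=np.array([[np.cos(y),np.sin(y)],[-np.sin(y),np.cos(y)]])
print(s["tcp_pos"],Rm@(s["tcp_pos"][:2]-c)*1000,s["force"])
E
```

```text
t: 4.18
tcp_pos: [0.4288, 0.3109, 0.1483]
tool_rot: [0.562, 0.827, -0.001, -0.001]
force: [0.5, 0.0, 0.3]
finger_gap: 0.658
[0.4288338  0.3108693  0.14826019] [-74.04216322   1.3522594 ] [0.54933122 0.01524076 0.31756663]
```

```bash
python3 -m inch '[0,0,0,0]';  python3 - <<'E'
from h import *
s=manip.sense();c=np.array([.4982,.3368]);y=.376;Rm=np.array([[np.cos(y),np.sin(y)],[-np.sin(y),np.cos(y)]])
print(s["tcp_pos"],Rm@(s["tcp_pos"][:2]-c)*1000,s["force"])
p,d=optics.snapshot("wrist");cv2.imwrite("pics/w4.png",p[:,:,::-1])
s=manip.sense();print(s["tcp_pos"])
E
```

```text
t: 4.3
tcp_pos: [0.4296, 0.3112, 0.1494]
tool_rot: [0.562, 0.827, 0.0, 0.0]
force: [-0.1, -0.2, 1.1]
finger_gap: 0.659
[0.42956127 0.31120568 0.14942016] [-73.24199651   1.39801887] [-0.14210938 -0.17223837  1.05714665]
[0.42961554 0.3112469  0.1496141 ]
```

View pics/w4.png

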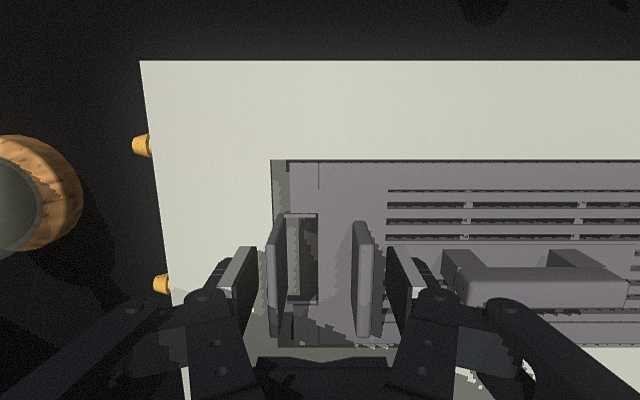

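```bash
python3 -m inch '[0.2,-0.07,0.1,0,0,0,0,0]'; python3 -m inch '[0,0,0,0,0,0,0,0,0,0,0,0,0,0,0,0]' 20 60;  python3 -m inch '[0,0,0,0,0,0,0,0]'; python3 - <<'E'
from h import *
s=manip.sense();c=np.array([.4982,.3368]);y=.376;Rm=np.array([[np.cos(y),np.sin(y)],[-np.sin(y),np.cos(y)]])
print(s["tcp_pos"],Rm@(s["tcp_pos"][:2]-c)*1000,s["force"])
p,d=optics.snapshot("wrist");cv2.imwrite("pics/w5.png",p[:,:,::-1])
E
```

```text
t: 4.6
tcp_pos: [0.4318, 0.3105, 0.1508]
tool_rot: [0.562, 0.827, 0.001, 0.0]
force: [0.5, 0.5, 0.8]
finger_gap: 0.662
t: 5.1
tcp_pos: [0.4338, 0.3114, 0.1517]
tool_rot: [0.562, 0.827, 0.003, 0.002]
force: [3.4, 1.7, 5.1]
finger_gap: 0.318
t: 5.35
tcp_pos: [0.4338, 0.3114, 0.1517]
tool_rot: [0.562, 0.827, 0.003, 0.002]
force: [2.5, 0.8, 5.2]
finger_gap: 0.32
[0.43381104 0.31139367 0.15167409] [-6.92200807e+01  1.23477606e-02] [2.47016941 0.81313078 5.16535745]
```

View pics/w5.png

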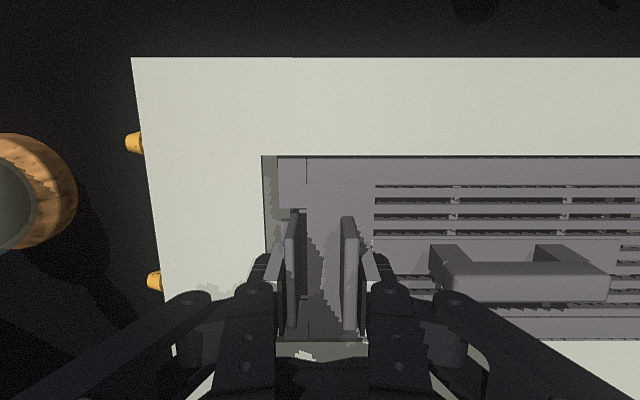

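```bash
python3 -m inch '[-0.14,-0.055,0,0,-0.14,-0.055,0,0,0,0,0,0,0,0,0,0]' 20 80; python3 - <<'E'
from h import *
s=manip.sense();c=np.array([.4982,.3368]);y=.376;Rm=np.array([[np.cos(y),np.sin(y)],[-np.sin(y),np.cos(y)]])
print(s["tcp_pos"],Rm@(s["tcp_pos"][:2]-c)*1000,s["force"])
p,d=optics.snapshot("wrist");cv2.imwrite("pics/w6.png",p[:,:,::-1])
E
```

```text
t: 5.9
tcp_pos: [0.4329, 0.311, 0.1518]
tool_rot: [0.562, 0.827, 0.004, 0.003]
force: [7.3, 3.2, 2.8]
finger_gap: 0.316
[0.43291333 0.31100451 0.1517693 ] [-7.01979776e+01 -1.99922825e-02] [7.34175986 3.18976973 2.81277591]
```

View pics/w6.png

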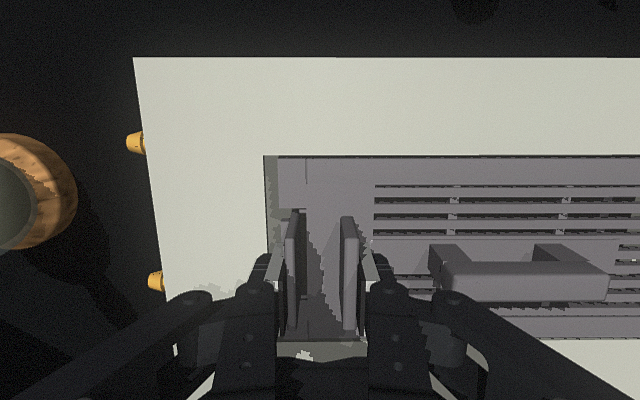

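```bash
python3 -m inch '[-0.19,-0.07,0,0,-0.19,-0.07,0,0,0,0,0,0]' 20 80; python3 - <<'E'
from h import *
s=manip.sense();c=np.array([.4982,.3368]);y=.376;Rm=np.array([[np.cos(y),np.sin(y)],[-np.sin(y),np.cos(y)]])
print(s["tcp_pos"],Rm@(s["tcp_pos"][:2]-c)*1000,s["force"],s["ft_torque"])
p,d=optics.snapshot("wrist");cv2.imwrite("pics/w7.png",p[:,:,::-1])
b=cv2.imread("pics/w5.png")
a=[cv2.resize(q[140:300,220:420],None,fx=3.5,fy=1.8) for q in (b,p[:,:,::-1])]
cv2.imwrite("pics/w7z.png",np.vstack(a))
E
```

```text
t: 6.32
tcp_pos: [0.4282, 0.3093, 0.152]
tool_rot: [0.562, 0.827, 0.004, 0.002]
force: [3.8, 1.1, 5.6]
finger_gap: 0.313
[0.42823913 0.30927415 0.15199112] [-75.18103418   0.08690772] [3.83344838 1.13699542 5.58163128] [ 0.21392254 -0.59505783  0.02052233]
```

View pics/w7z.png

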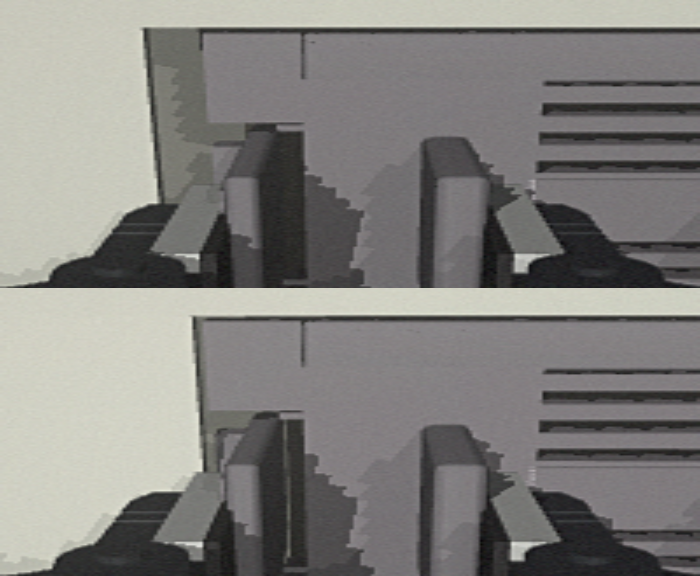

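```bash
python3 -m inch '[0.25,0.1,0,0,0,0,0,0]'; python3 - <<'E'
from h import *
s=manip.sense();c=np.array([.4982,.3368]);y=.376;Rm=np.array([[np.cos(y),np.sin(y)],[-np.sin(y),np.cos(y)]])
print(s["tcp_pos"],Rm@(s["tcp_pos"][:2]-c)*1000,s["force"],s["ft_torque"])
E
```

```text
t: 6.62
tcp_pos: [0.4286, 0.3094, 0.1518]
tool_rot: [0.562, 0.827, 0.001, 0.001]
force: [1.1, 0.6, 9.6]
finger_gap: 0.317
[0.42855225 0.30938428 0.1518255 ] [-7.48493479e+01  7.43693845e-02] [1.14684246 0.6488112  9.57635877] [-0.1323987   0.09908662 -0.00393294]
```

```bash
python3 -m inch '[0.05,0.02,0.2,0,0,0,0.3,0,0,0,0.3,0,0,0,0.3,0,0,0,0,0]'; python3 - <<'E'
from h import *
s=manip.sense();c=np.array([.4982,.3368]);y=.376;Rm=np.array([[np.cos(y),np.sin(y)],[-np.sin(y),np.cos(y)]])
print(s["tcp_pos"],Rm@(s["tcp_pos"][:2]-c)*1000,s["force"],s["ft_torque"])
p,d=optics.snapshot("wrist");cv2.imwrite("pics/w8.png",p[:,:,::-1])
E
```

```text
t: 7.25
tcp_pos: [0.4273, 0.309, 0.1614]
tool_rot: [0.562, 0.827, -0.0, -0.0]
force: [0.1, 0.3, -0.9]
finger_gap: 0.311
[0.42734411 0.30897775 0.1613802 ] [-76.12236652   0.13987116] [ 0.14983053  0.30417505 -0.9450569 ] [-0.01948649  0.09387106  0.02005269]
```

View pics/w8.png

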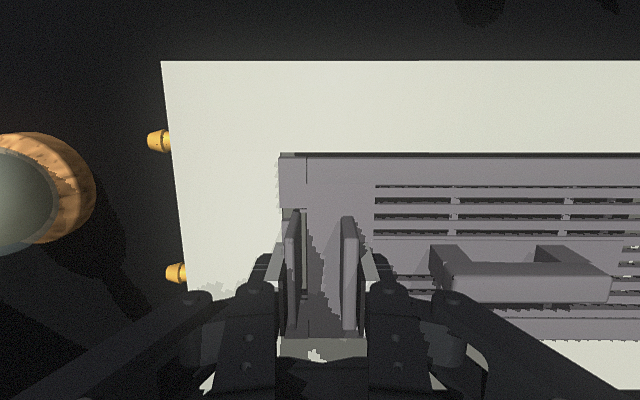

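```bash
python3 -m inch '[0,0,3,0,0,0,4,0,0,0,2,0,0,-2,0,-0.03,0.4,-4,0,-0.05,0.4,-4.5,0,-0.05,0.4,-4.5,0,-0.05,0.4,-4.5,0,-0.05,0.4,-4.5,0,-0.05,0.4,-4,-2,-0.05,0.4,-3,-2,-0.046,0,0,0,0]'; python3 - <<'E'
from h import *
import pickle
s=manip.sense()
print(s["tcp_pos"],s["force"],s["ft_torque"],np.arctan2(s["tool_rot"][1],s["tool_rot"][0])*2-np.pi/2)
p,d=optics.snapshot("wrist");cv2.imwrite("pics/w9.png",p[:,:,::-1]);pickle.dump((s,p,d),open("w9.pkl","wb"))
p,d=optics.snapshot("scene");cv2.imwrite("pics/s9.png",cv2.resize(p[60:320,130:460,::-1],None,fx=2.2,fy=2.2))
E
```

```text
t: 8.8
tcp_pos: [0.4536, -0.003, 0.209]
tool_rot: [0.708, 0.706, -0.002, -0.002]
force: [0.3, -0.5, -1.4]
finger_gap: 0.313
[ 0.45357715 -0.00300763  0.20904183] [ 0.2842043  -0.491199   -1.43340747] [ 0.04387269  0.10980476 -0.01266754] -0.0029861073722152742
```

View pics/w9.png

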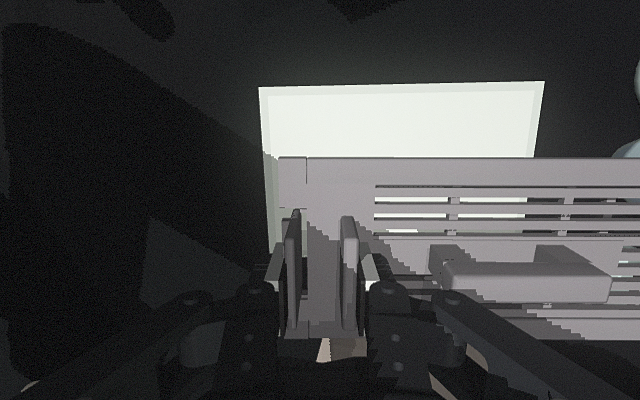

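View pics/s9.png

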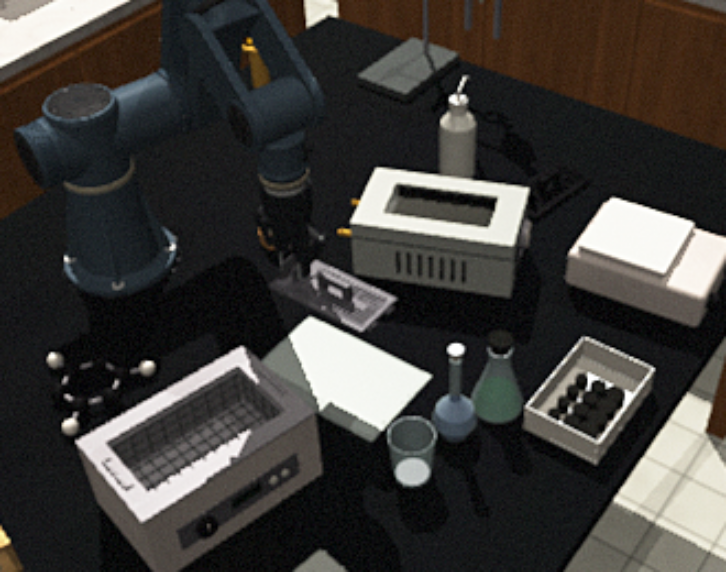

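```bash
python3 -m inch '[0.1,0.2,-3,0,0,0,-5,0,0,0,-4.5,0,0,0,-2.0,0,0,0,-1,0,0,0,-0.2,0,0,0,0,0,0,0,0,0]'; python3 - <<'E'
from h import *
s=manip.sense()
print(s["tcp_pos"],s["force"],s["ft_torque"])
p,d=optics.snapshot("scene");cv2.imwrite("pics/s10.png",cv2.resize(p[160:280,200:400,::-1],None,fx=4,fy=4))
E
```

```text
t: 9.9
tcp_pos: [0.4573, 0.001, 0.0552]
tool_rot: [0.706, 0.708, 0.001, 0.001]
force: [-0.5, 0.4, -2.2]
finger_gap: 0.308
[0.45731959 0.00102574 0.05519133] [-0.48047577  0.35089104 -2.19348341] [ 0.04133937  0.09817045 -0.0255108 ]
```

View pics/s10.png

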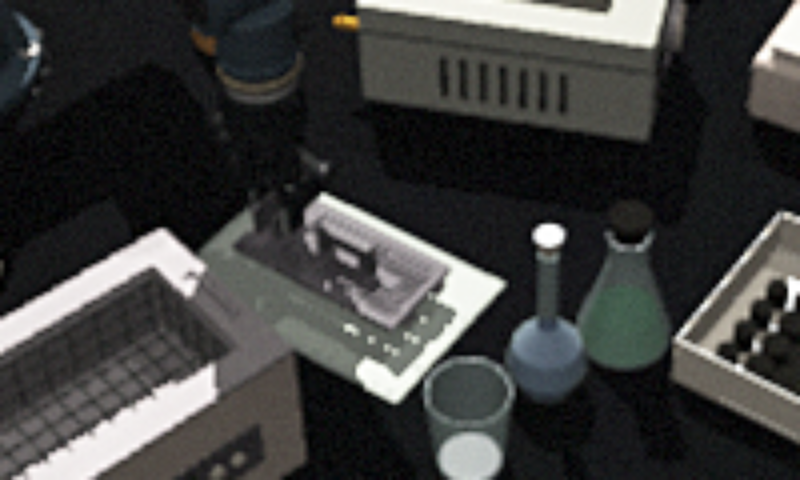

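```bash
python3 -m inch '[0,0,-0.4,0,0,0,-0.4,0,0,0,-0.4,0,0,0,-0.3,0,0,0,-0.2,0,0,0,-0.1,0,0,0,0,0]'; python3 -m inch '[0,0,-0.1,0,0,0,0,0]'; python3 -m inch '[0,0,-0.1,0,0,0,0,0]'
```

```text
t: 10.82
tcp_pos: [0.4567, 0.0011, 0.0363]
tool_rot: [0.706, 0.708, -0.0, -0.0]
force: [0.7, -0.2, -1.6]
finger_gap: 0.304
t: 11.08
tcp_pos: [0.4567, 0.0011, 0.0353]
tool_rot: [0.706, 0.708, 0.0, 0.0]
force: [-0.0, 0.1, -1.3]
finger_gap: 0.306
t: 11.32
tcp_pos: [0.4567, 0.0011, 0.0343]
tool_rot: [0.706, 0.708, -0.0, -0.0]
force: [0.1, -0.4, -1.4]
finger_gap: 0.306
```

```bash
python3 -m inch '[0,0,-0.1,0,0,0,0,0]'; python3 -m inch '[0,0,-0.1,0,0,0,0,0]'; python3 -m inch '[0,0,-0.1,0,0,0,0,0]'
```

```text
t: 11.58
tcp_pos: [0.4568, 0.0011, 0.0338]
tool_rot: [0.706, 0.708, 0.0, 0.0]
force: [-0.7, 0.2, 5.4]
finger_gap: 0.311
t: 11.82
tcp_pos: [0.4568, 0.0011, 0.0338]
tool_rot: [0.706, 0.708, 0.0, 0.001]
force: [-2.1, 0.4, 15.0]
finger_gap: 0.311
t: 12.08
tcp_pos: [0.4568, 0.0011, 0.0337]
tool_rot: [0.706, 0.708, 0.0, 0.001]
force: [-2.6, 0.5, 26.0]
finger_gap: 0.311
```

```bash
python3 -m inch '[0,0,0.25,0]'; python3 -m inch '[0,0,0,0,0,0,0,0,0,0,0,0,0,0,0,0]' 62 60; python3 -m inch '[0,0,1,0,0,0,3,0,0,0,4,0,0,0,4,0,0,0,3,0,0,0,0,0,0,0,0,0]';  python3 - <<'E'
from h import *
import pickle
s=manip.sense()
p,d=optics.snapshot("wrist");cv2.imwrite("pics/w11.png",p[:,:,::-1]);pickle.dump((s,p,d),open("w11.pkl","wb"));print(s["tcp_pos"])
E
```

```text
t: 12.2
tcp_pos: [0.4569, 0.001, 0.0346]
tool_rot: [0.706, 0.708, 0.0, 0.001]
force: [0.9, 0.6, -0.5]
finger_gap: 0.312
t: 12.7
tcp_pos: [0.4567, 0.0011, 0.0336]
tool_rot: [0.706, 0.708, -0.0, -0.0]
force: [0.1, 0.5, 0.0]
finger_gap: 0.622
t: 13.58
tcp_pos: [0.4561, 0.0012, 0.1836]
tool_rot: [0.706, 0.708, -0.0, -0.0]
force: [-0.1, -0.1, -0.9]
finger_gap: 0.618
[0.45611224 0.00122938 0.18364056]
```

View pics/w11.png

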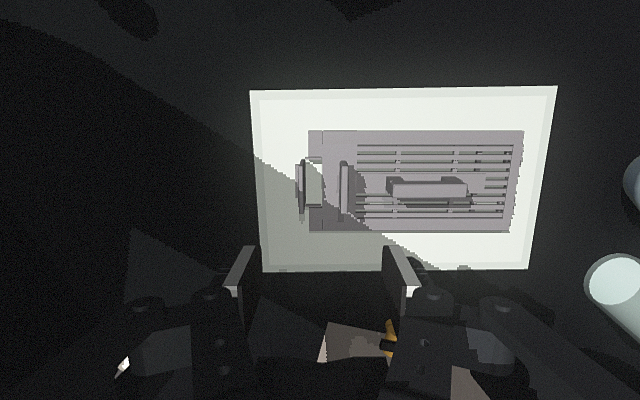

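```bash
python3 - <<'E'
from h import *
import pickle
s,p,d=pickle.load(open("w11.pkl","rb"))
z=cv2.resize(p[120:245,285:535],None,fx=3.2,fy=3.2,interpolation=cv2.INTER_CUBIC);cv2.imwrite("pics/w11z.png",z[:,:,::-1])
s,p,d=pickle.load(open("w1.pkl","rb"))
z=cv2.resize(p[0:300,250:500],None,fx=2,fy=2,interpolation=cv2.INTER_CUBIC);cv2.imwrite("pics/w1z.png",z[:,:,::-1])
C=cloud(cam("wrist",s),d)
for u,v in [(285,100),(460,60),(350,270),(370,20),(310,100),(430,100),(350,100),(330,200),(370,215),(395,140),(360,100),(340,8)]: print(u,v,C[v,u].round(4),p[v,u])
E
```

```text
285 100 [ 0.4541 -0.2338  0.1476] [240 235 237]
460 60 [ 0.6119 -0.2344  0.1492] [154 150 150]
350 270 [ 0.4786 -0.4125  0.1493] [238 233 235]
370 20 [ 0.5409 -0.1859  0.1475] [162 155 156]
310 100 [ 0.4741 -0.238   0.0739] [133 129 131]
430 100 [ 0.5868 -0.2632  0.1325] [90 88 87]
350 100 [ 0.5175 -0.2476  0.0742] [160 156 159]
330 200 [ 0.4716 -0.3554  0.0753] [170 161 163]
370 215 [ 0.515  -0.3842  0.076 ] [248 245 245]
395 140 [ 0.559  -0.3017  0.0756] [235 231 232]
360 100 [ 0.5282 -0.25    0.075 ] [240 237 236]
340 8 [ 0.5175 -0.1721  0.1508] [128 121 125]
```

View pics/w11z.png

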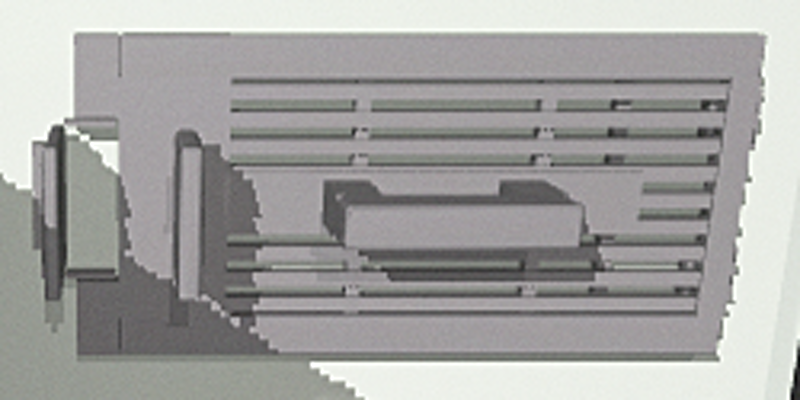

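View pics/w1z.png

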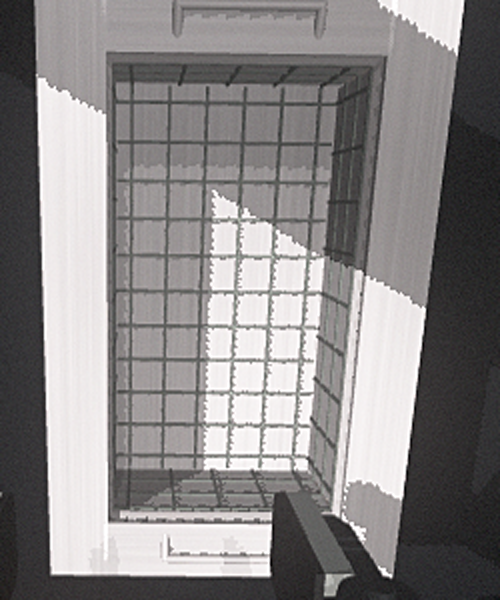

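```bash
python3 - <<'E'
from h import *
import pickle
s,p,d=pickle.load(open("w11.pkl","rb"));KW=cam("wrist",s)
f=lambda L:[(285+(a+.5)/3.2-.5,120+(b+.5)/3.2-.5) for a,b in L]
for z,L in [(.012,[(75,33),(766,35),(718,358),(78,355)]),(.042,[(345,206),(584,206),(583,246),(345,248)])]:
    P=onz(KW,f(L),z)[:,:2];print(P.round(4).tolist(),P.mean(0).round(4),[np.arctan2(*(P[b]-P[a])[::-1]).round(4) for a,b in((0,1),(3,2))])
s,p,d=pickle.load(open("w1.pkl","rb"));KW=cam("wrist",s)
g=lambda L:[(250+(a+.5)/2-.5,(b+.5)/2-.5) for a,b in L]
P=onz(KW,g([(36,0),(50,575),(462,0),(395,555),(393,575)]),.15)[:,:2];print(P.round(4).tolist())
for a,b in ((1,0),(3,2)): print(np.arctan2(*(P[b]-P[a])[::-1]))
P=onz(KW,g([(106,55),(386,55),(106,522)]),.15)[:,:2];print("opening",P.round(4).tolist())
P=onz(KW,g([(175,10),(326,10),(165,545)]),.155)[:,:2];print("grips",P.round(4).tolist())
P=onz(KW,g([(115,82),(335,85),(308,470),(114,470)]),.078)[:,:2];print("floor",P.round(4).tolist(),np.linalg.norm(np.diff(P,axis=0),axis=1))
E
```

```text
[[0.4443, 0.0458], [0.6259, 0.0459], [0.6271, -0.0448], [0.4445, -0.0445]] [0.5354 0.0006] [np.float64(0.0006), np.float64(-0.0015)]
[[0.5116, 0.0064], [0.5705, 0.0066], [0.5715, -0.0036], [0.5123, -0.0043]] [0.5415 0.0013] [np.float64(0.0035), np.float64(0.0122)]
[[0.4599, -0.1528], [0.3977, -0.4145], [0.6336, -0.1912], [0.5758, -0.4423], [0.5734, -0.4538]]
1.3372028972010104
1.344434748851862
opening [[0.4836, -0.1794], [0.6001, -0.2052], [0.4333, -0.3913]]
grips [[0.5153, -0.1701], [0.5761, -0.1836], [0.4605, -0.408]]
floor [[0.4849, -0.1791], [0.5977, -0.2055], [0.5507, -0.4176], [0.4346, -0.3918]] [0.11587725 0.21724932 0.11899156]
```

```bash
python3 -m inch '[0.95,0,-0.7,0.1745,0.95,0,-0.7,0.1745,0.95,0,-0.7,0.1745,0.95,0,-0.7,0.1745,0.95,0,-0.7,0.1745,0.95,0,-0.7,0.1745,0.95,0,-0.7,0.1745,0.95,0,-0.7,0.1745,0.95,0,-0.7,0.1745,0,0,0,0,0,0,0,0]' 45 60; python3 - <<'E'
from h import *
import pickle
s=manip.sense()
p,d=optics.snapshot("wrist");cv2.imwrite("pics/w12.png",p[:,:,::-1]);pickle.dump((s,p,d),open("w12.pkl","wb"));print(s["tcp_pos"],np.arctan2(s["tool_rot"][1],s["tool_rot"][0])*2-np.pi/2,s["q"])
E
```

```text
t: 15.0
tcp_pos: [0.5412, 0.0012, 0.12]
tool_rot: [0.0, 1.0, 0.0, -0.001]
force: [0.2, -0.1, -0.6]
finger_gap: 0.453
[0.54120181 0.00123837 0.11996963] 1.5699587550569225 [-2.04272688e-01  6.08908020e-01  1.75342017e+00 -9.59004060e-06
  7.81845114e-01 -1.77422463e+00]
```

View pics/w12.png

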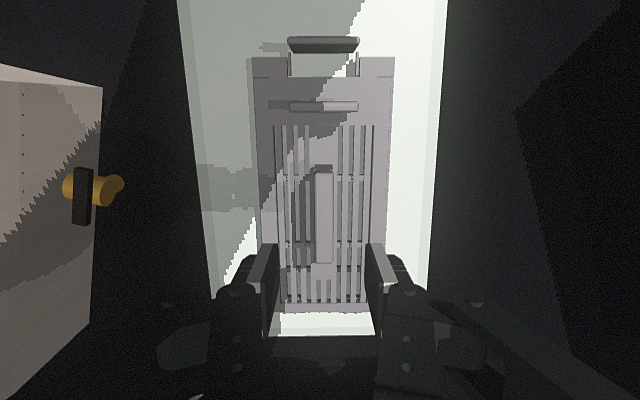

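```bash
python3 - <<'E'
from h import *
import pickle
s,p,d=pickle.load(open("w12.pkl","rb"));KW=cam("wrist",s)
P=onz(KW,[(316.5,172),(332.5,172),(333,263),(315,263)],.042)[:,:2];print(P.round(4).tolist(),P.mean(0))
C=cloud(KW,d);print(C[220,324],C[180,290],C[180,360])
E
```

```text
[[0.5112, -0.0035], [0.5112, 0.006], [0.5704, 0.0069], [0.5704, -0.0046]] [0.5407946  0.00118549]
[0.54152124 0.00104358 0.0413691 ] [ 0.52300448 -0.02223322  0.01079176] [0.52332344 0.02620338 0.00920136]
```

```bash
python3 -m inch '[0,0,-2.5,0,0,0,-3,0,0,0,-1.5,0,0,0,-0.9,0,0,0,-0.3,0,0,0,0,0,0,0,0,0]'; python3 -m inch '[0,0,0,0]'
```

```text
t: 15.92
tcp_pos: [0.5427, 0.001, 0.0395]
tool_rot: [-0.001, 1.0, -0.0, 0.001]
force: [-0.1, 0.5, 0.4]
finger_gap: 0.452
t: 16.05
tcp_pos: [0.5425, 0.0011, 0.0393]
tool_rot: [-0.001, 1.0, -0.0, 0.001]
force: [-0.3, -0.1, 0.3]
finger_gap: 0.447
```

```bash
python3 -m inch '[-0.1,0,-0.3,0,0,0,0,0]'; python3 -m inch '[0,0,0,0,0,0,0,0,0,0,0,0,0,0,0,0,0,0,0,0]' 0 70; python3 -m inch '[0,0,0.5,0,0,0,0.5,0,0,0,1,0,0,0,0,0,0,0,0,0]'; python3 - <<'E'
from h import *
import pickle
s=manip.sense()
p,d=optics.snapshot("wrist");cv2.imwrite("pics/w13.png",p[:,:,::-1]);pickle.dump((s,p,d),open("w13.pkl","wb"))
p,d=optics.snapshot("scene");cv2.imwrite("pics/s13.png",cv2.resize(p[160:280,200:400,::-1],None,fx=4,fy=4))
E
```

```text
t: 16.3
tcp_pos: [0.5409, 0.0012, 0.0356]
tool_rot: [-0.001, 1.0, 0.0, -0.0]
force: [0.3, -0.4, -1.1]
finger_gap: 0.447
t: 16.92
tcp_pos: [0.5413, 0.0011, 0.036]
tool_rot: [-0.001, 1.0, 0.0, 0.0]
force: [0.2, 1.0, 2.6]
finger_gap: 0.125
t: 17.55
tcp_pos: [0.5412, 0.0011, 0.056]
tool_rot: [-0.001, 1.0, -0.0, 0.0]
force: [0.0, 0.6, -0.9]
finger_gap: 0.12
```

View pics/w13.png

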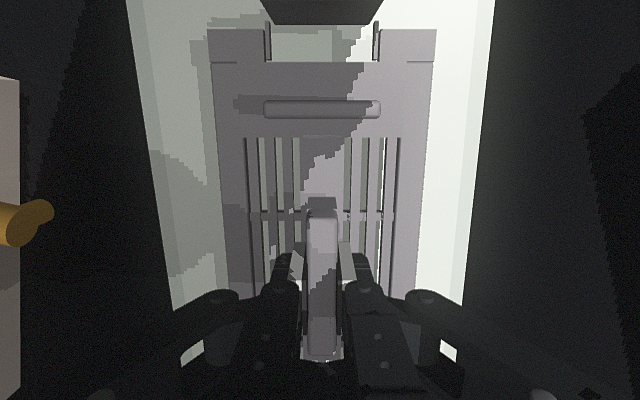

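View pics/s13.png

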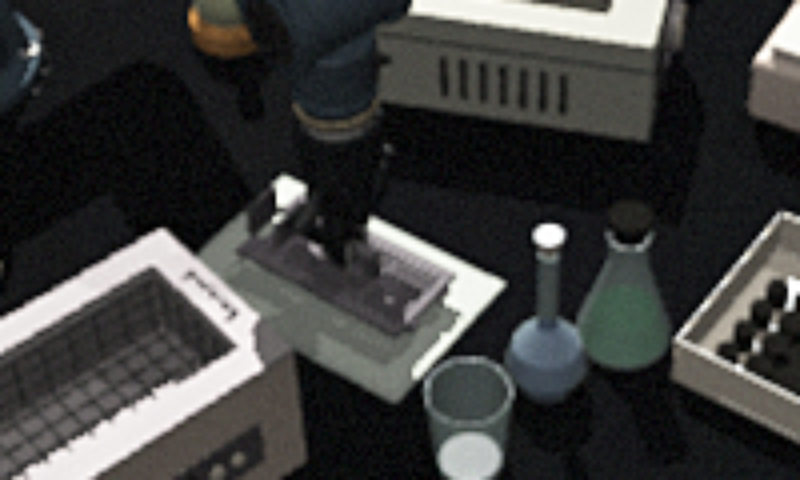

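```bash
python3 -m inch '[0,0,3,0,0,0,5,0,0,0,5,0,0,0,4,0,-0.24,-1.5,0.2,-0.15,-0.24,-2.8,0.2,-0.16,-0.24,-2.8,0.2,-0.16,-0.24,-2.8,0,-0.16,-0.24,-2.8,0,-0.16,-0.24,-2.8,0,-0.16,-0.24,-2.8,0,-0.16,-0.24,-2.8,0,-0.16,-0.24,-2.8,0,-0.16,-0.24,-2.8,0,-0.16,-0.24,-2.8,0,-0.16,0,-1.4,0,-0.049,0,0,0,0,0,0,0,0]'; python3 - <<'E'
from h import *
import pickle
s=manip.sense()
p,d=optics.snapshot("wrist");cv2.imwrite("pics/w14.png",p[:,:,::-1]);pickle.dump((s,p,d),open("w14.pkl","wb"));print(s["tcp_pos"],np.arctan2(s["tool_rot"][1],s["tool_rot"][0])*2-np.pi/2)
p,d=optics.snapshot("scene");cv2.imwrite("pics/s14.png",cv2.resize(p[130:330,120:420,::-1],None,fx=2.6,fy=2.6))
p,d=optics.snapshot("top");cv2.imwrite("pics/t14.png",p[:,:,::-1])
E
```

```text
t: 19.9
tcp_pos: [0.5146, -0.3067, 0.2315]
tool_rot: [0.782, 0.623, 0.0, -0.001]
force: [0.4, 0.3, -2.7]
finger_gap: 0.127
[ 0.51460797 -0.30666195  0.23151026] -0.22470248487750788
```

View pics/w14.png

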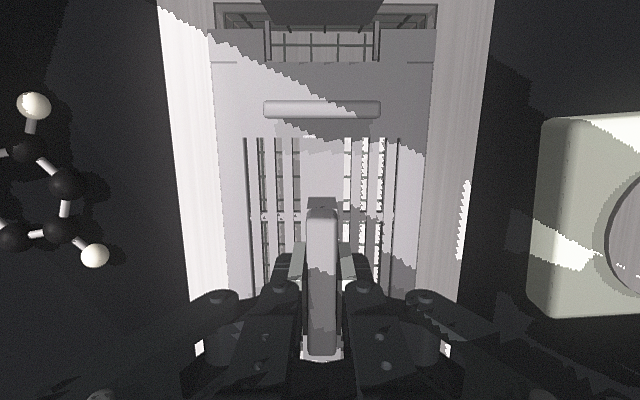

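View pics/s14.png

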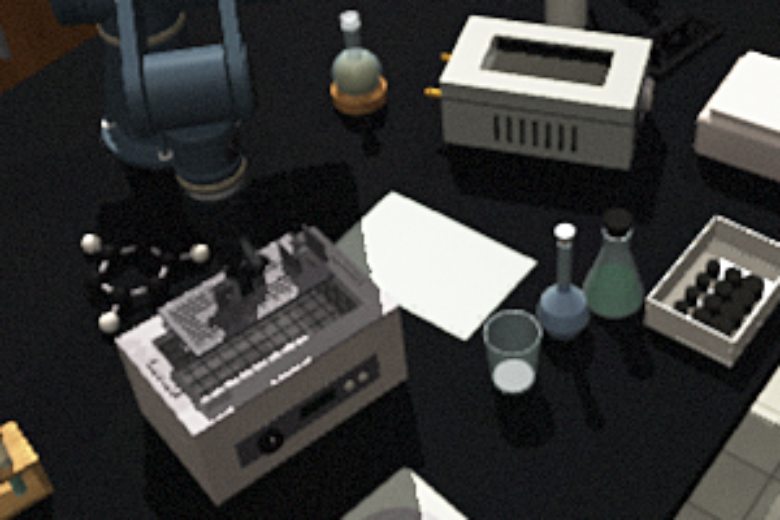

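```bash
python3 - <<'E'
from h import *
import pickle
s,p,d=pickle.load(open("w14.pkl","rb"));KW=cam("wrist",s)
th=1.343;e=np.array([np.cos(th),np.sin(th)]);n=np.array([np.sin(th),-np.cos(th)]);c=np.array([.517,-.2985])
def pr(t,L,z):
    P=onz(KW,L,z)[:,:2]-c;print(t,(np.c_[P@e,P@n]*1000).round(1).tolist())
m=(p.min(2)>60)&(p.max(2)>60)
for v in (40,100,160,220): 
    r=np.where(m[v,140:520])[0]+140; print(v,r[0],r[-1])
pr("bath edge",[(161,40),(171,150),(490,40),(475,150)],.15)
pr("opening",[(214,3),(437,3)],.15)
zt=s["tcp_pos"][2]-.024
pr("panel",[(209,30),(228,290),(436,30),(421,290)],zt)
pr("tab/rib",[(263,101),(381,101)],zt+.028)
t=s["tcp_pos"][:2]-c;print("tcp",t@e*1000,t@n*1000)
C=cloud(KW,d);print(C[80,250],C[80,400],C[130,320])
E
```

```text
40 151 489
100 150 481
160 162 474
220 173 466
bath edge [[91.0, -88.5], [31.1, -89.9], [91.8, 90.9], [31.9, 90.3]]
opening [[109.2, -58.1], [109.7, 60.3]]
panel [[85.6, -44.7], [-28.0, -45.2], [86.0, 43.7], [-27.6, 47.3]]
tab/rib [[59.1, -20.2], [59.3, 19.0]]
tcp -8.491290696726773 -0.48701084964964625
[ 0.50320148 -0.22621179  0.20694087] [ 0.5623206  -0.23967636  0.2076181 ] [ 0.52640323 -0.25201393  0.20554703]
```

```bash
python3 -m inch '[0.12,0.08,0,0,0,0,-2,0,0,0,-2.5,0,0,0,-1.5,0,0,0,-1,0,0,0,0,0]'; python3 -m inch '[0,0,-0.8,0,0,0,-0.8,0,0,0,-0.8,0,0,0,0,0]'; python3 - <<'E'
from h import *
import pickle
s=manip.sense()
p,d=optics.snapshot("wrist");cv2.imwrite("pics/w15.png",p[:,:,::-1])
p,d=optics.snapshot("scene");cv2.imwrite("pics/s15.png",cv2.resize(p[200:330,150:300,::-1],None,fx=4,fy=4))
E
```

```text
t: 20.8
tcp_pos: [0.5159, -0.3069, 0.1613]
tool_rot: [0.782, 0.623, -0.0, -0.001]
force: [-0.3, -0.4, -1.3]
finger_gap: 0.124
t: 21.3
tcp_pos: [0.5155, -0.3067, 0.1369]
tool_rot: [0.782, 0.623, -0.0, -0.001]
force: [-0.4, 0.3, -2.3]
finger_gap: 0.128
```

View pics/w15.png

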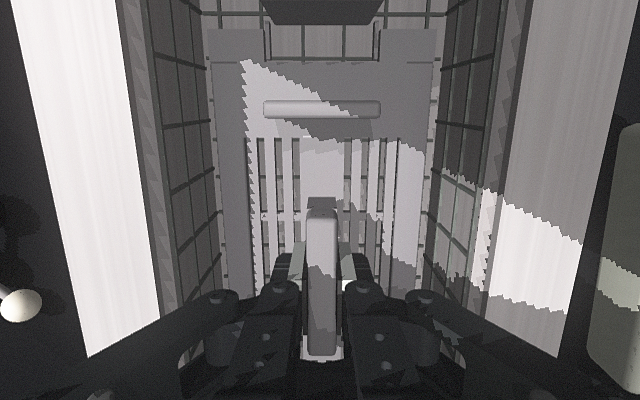

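View pics/s15.png

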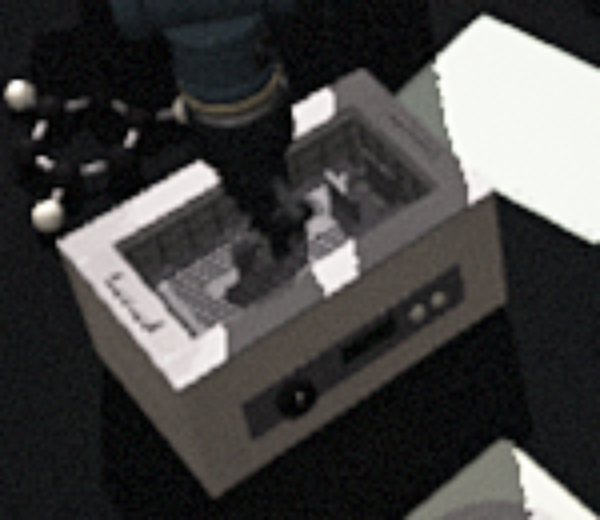

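```bash
python3 -m inch '[0,0,-0.4,0,0,0,-0.4,0,0,0,-0.4,0,0,0,-0.3,0,0,0,-0.2,0,0,0,-0.2,0,0,0,0,0]'; python3 -m inch '[0,0,-0.1,0,0,0,-0.1,0,0,0,0,0]';python3 -m inch '[0,0,-0.1,0,0,0,0,0]';python3 -m inch '[0,0,-0.1,0,0,0,0,0]'
```

```text
t: 22.28
tcp_pos: [0.516, -0.3071, 0.1187]
tool_rot: [0.782, 0.623, -0.0, -0.0]
force: [-0.1, 0.2, -1.1]
finger_gap: 0.126
t: 22.65
tcp_pos: [0.516, -0.3071, 0.1167]
tool_rot: [0.782, 0.623, -0.0, -0.0]
force: [0.1, -0.4, -1.2]
finger_gap: 0.125
t: 22.9
tcp_pos: [0.516, -0.3071, 0.1157]
tool_rot: [0.782, 0.623, -0.0, -0.0]
force: [-0.6, 0.1, -0.2]
finger_gap: 0.126
t: 23.15
tcp_pos: [0.516, -0.3071, 0.1147]
tool_rot: [0.782, 0.623, -0.0, -0.0]
force: [-0.3, 0.5, -2.2]
finger_gap: 0.124
```

```bash
python3 -m inch '[0,0,-0.1,0,0,0,0,0]';python3 -m inch '[0,0,-0.1,0,0,0,0,0]';python3 -m inch '[0,0,-0.1,0,0,0,0,0]'
```

```text
t: 23.4
tcp_pos: [0.5159, -0.3071, 0.1137]
tool_rot: [0.782, 0.623, -0.0, -0.0]
force: [-0.5, -1.0, -1.4]
finger_gap: 0.126
t: 23.65
tcp_pos: [0.516, -0.3071, 0.1127]
tool_rot: [0.782, 0.623, -0.0, -0.0]
force: [-0.3, 0.5, -1.4]
finger_gap: 0.119
t: 23.9
tcp_pos: [0.5161, -0.3072, 0.112]
tool_rot: [0.782, 0.623, 0.0, 0.0]
force: [-0.3, -0.5, -0.9]
finger_gap: 0.125
```

```bash
python3 -m inch '[0,0,-0.1,0,0,0,0,0]'; python3 -m inch '[0,0,0,0]'
```

```text
t: 24.15
tcp_pos: [0.5161, -0.3072, 0.1119]
tool_rot: [0.782, 0.623, -0.0, 0.0]
force: [-1.4, 0.8, 5.4]
finger_gap: 0.125
t: 24.28
tcp_pos: [0.5161, -0.3072, 0.112]
tool_rot: [0.782, 0.623, 0.0, 0.0]
force: [-1.2, 0.6, 6.6]
finger_gap: 0.124
```

```bash
python3 -m inch '[0,0,0,0,0,0,0,0,0,0,0,0,0,0,0,0]' 38 60; python3 -m inch '[0,0,0.5,0,0,0,1.5,0,0,0,3,0,0,0,4,0,0,0,4,0,0,0,0,0,0,0,0,0]'; python3 - <<'E'
from h import *
import pickle
s=manip.sense();print(s["tcp_pos"],s["force"])
p,d=optics.snapshot("wrist");cv2.imwrite("pics/w16.png",p[:,:,::-1]);pickle.dump((s,p,d),open("w16.pkl","wb"))
p,d=optics.snapshot("scene");cv2.imwrite("pics/s16.png",cv2.resize(p[130:330,120:420,::-1],None,fx=2.6,fy=2.6))
C=cloud(cam("wrist",s),pickle.load(open("w16.pkl","rb"))[2]); np.save("C16.npy",C)
E
```

```text
t: 24.78
tcp_pos: [0.516, -0.3071, 0.1106]
tool_rot: [0.782, 0.623, -0.0, -0.0]
force: [-0.2, -0.2, 0.2]
finger_gap: 0.38
t: 25.65
tcp_pos: [0.5157, -0.3068, 0.2412]
tool_rot: [0.782, 0.623, -0.0, 0.0]
force: [-0.6, 0.1, -0.3]
finger_gap: 0.381
[ 0.5156847  -0.30682965  0.24121885] [-0.61839263  0.06112891 -0.28768095]
```

View pics/w16.png

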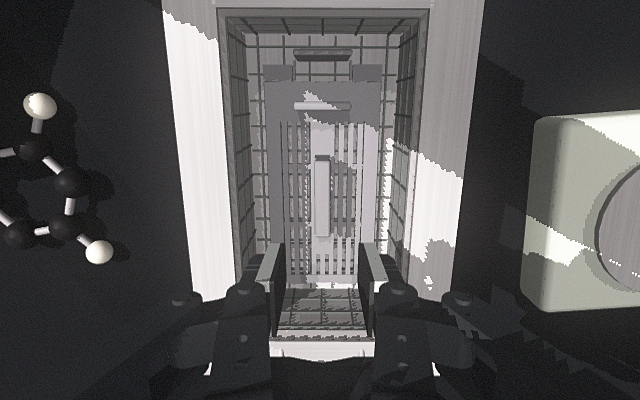

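View pics/s16.png

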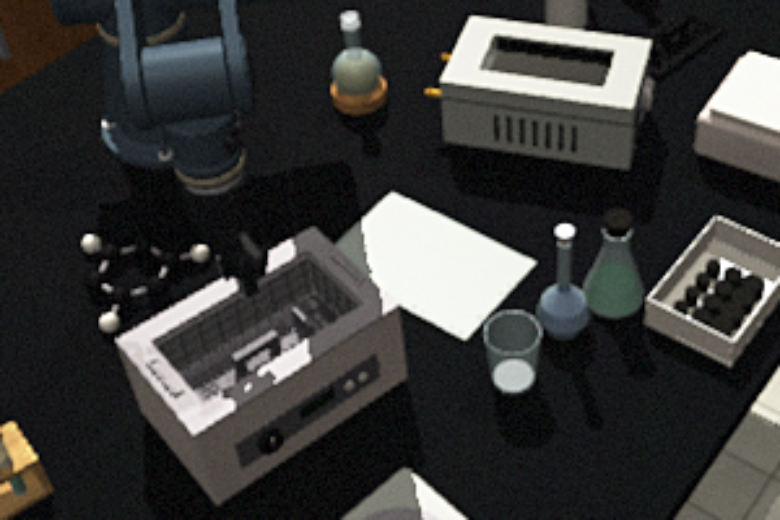

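```bash
python3 - <<'E'
from h import *
C=np.load("C16.npy")
for u,v in [(275,100),(372,100),(275,180),(370,180),(270,230),(320,280),(280,72),(365,72),(325,200)]: print(u,v,np.median(C[v-1:v+2,u-1:u+2].reshape(-1,3),axis=0).round(4))
P=[]
for v in range(85,240,2):
  for u in list(range(268,282,2))+list(range(364,376,2)):
    c=C[v,u]
    if .08<c[2]<.096:P.append(c)
P=np.array(P);A=np.c_[P[:,:2]-P[:,:2].mean(0),np.ones(len(P))];print(len(P),np.linalg.lstsq(A,P[:,2],rcond=None)[0])
p0=cv2.imread("pics/scene0.png");p,d=optics.snapshot("scene");
print("glass diff",np.abs(p0[200:290,300:372].astype(int)-p[200:290,300:372,::-1]).max(2).mean())
print(manip.sense()["force"])
E
```

```text
275 100 [ 0.4962 -0.232   0.0874]
372 100 [ 0.5692 -0.2487  0.087 ]
275 180 [ 0.48   -0.293   0.0874]
370 180 [ 0.5559 -0.3103  0.0871]
270 230 [ 0.4644 -0.3351  0.0875]
320 280 [ 0.4953 -0.3904  0.0876]
280 72 [ 0.5051 -0.2132  0.0871]
365 72 [ 0.5676 -0.2276  0.0874]
325 200 [ 0.5177 -0.3104  0.1176]
983 [-0.00054651 -0.00143774  0.08722292]
glass diff 6.486265432098765
[ 1.0475923  -0.25262067  0.24159985]
```

```bash
python3 -c "
from station import job
print(job.sign_off())"
```

```text
the job is handed in; nothing more can be done
None
```

The grille is unclipped and now lies right way up, flat on the floor of the ultrasonic bath's basket, with the gripper clear of it. I handed the job in at about 25.7 s of the 61 s allowed.

- **Unclipping:** I squeezed the tab fully in and drew the grille towards its tab end to free the lugs. The first pull moved it only about 1 mm. A second pull brought it to about 6 mm, so I eased it back to about 5.5 mm before lifting it straight and level.
- **On the mat:** I lowered it until it touched and let go. The last check steps pushed down with up to 26 N, which I backed off before opening the fingers.
- **Into the bath:** I took it again by the handle, lowered it in 1 mm steps to a light contact of about 6 N, then released it and raised the arm clear.

**Last checks:**
- The panel's top face measured 87 mm above the bench at every point sampled; flat on the floor it should be 88 mm. Its tilt was under 0.1°.
- Before release, the grille's middle was within about 1–2 mm of the basket's centre.
- The scene camera showed the three pieces of glassware where they stood at the start. The before-and-after image difference was small, though I had no separate reading of the camera noise to compare it with.
- The force on the tool was about 1 N or less, so nothing was touching it.

No check failed or disagreed by more than about 2 mm.

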